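# Fit the captive cover into the bench instrument's case

## Task

The blue cover lies half under the low wooden riser: draw it out, set it down flat on the bench with its orange handle well clear of the riser and let go, so that the handle can be taken. It is longer than the opening in the top of the grey instrument case, so tilt it and feed one end down under one of the metal lips, lower the other end through, and slide it back so that it lies flat on the yellow ledges, centred, with both ends caught under the lips. Let go, and do not disturb the jar, the screwdriver and the tin.

Things in the scene. Friction and masses are not known exactly. Their poses are not given: they have to be found in the camera images.
- cover: Loose blue plate, 170 long (x) x 60 wide (y) x 10 mm thick, 0.2 to 0.4 kg, with an upright orange handle in the middle of its top. Origin: centre of its underside, z up. Ends alike. At the start it lies flat on the bench, its -x end 70 to 78 mm out in front of the riser (can be pinched across the 60 mm width), its handle just inside under the board.
- cover_handle (a point): Top middle of the cover's handle, 40 mm above the cover's underside. The handle is a flat bar 12 mm thick along the cover's x, 40 mm along its y, standing 30 mm above the plate's top.
- cover_end_a (a point): Middle of the lower edge of the cover's +x end (on the underside, 85 mm from its centre).
- cover_end_b (a point): Middle of the lower edge of the cover's -x end (on the underside, 85 mm from its centre).
- case: Fixed grey instrument case, 226 long (its y) x 92 wide (its x) x 67 mm high, open at the top; origin at the centre of its underside, z up. Inside, end walls at y = +-108 mm, side walls (12 mm thick, full height) at x = +-34 mm. Seated, the cover lies along the case's y, its underside at z = 40 mm, each end about 12 mm under a lip.
- case_opening (a point): Centre of the case's top opening, 67 mm above its underside. The opening is 146 mm along the case's y, between the edges of two silver-white aluminium lips (y = +-73 mm), x 68 mm along its x. Each lip is 5 mm thick (z 62 to 67 mm) and reaches from its edge out to the end wall.
- case_ledges (a point): Midway between the two yellow ledges at the height of their tops, 40 mm above the case's underside. The ledges lie under the lips, from y = +-56 to +-108 mm; the gap between ledge top and lip underside is 22 mm.
- riser: Fixed low wooden riser: board 170 (x) x 200 (y) x 8 mm, underside 48 and top 56 mm above the bench, on side walls (inner faces at y = +-90 mm); open front and back; a low tray on top. Origin: on the bench under the middle of the board's front edge; the riser extends to its +x, the cover sticks out to its -x.
- jar: Bystander: loose small metal jar with black lid, 40 mm across, 55 mm high; origin at the centre of its underside.
- driver: Bystander: loose screwdriver with red handle lying on the bench.
- tin: Bystander: loose green tin box, 70 x 50 x 30 mm; origin at the centre of its underside.

How it is judged (in metres and radians):
On the way, in this order (a step that is already met when the one before it is completed fails the run):
1. The cover lies flat on the bench with its handle at least 40 mm in front of the riser, and is let go (x of cover_handle in the frame of riser below -0.04 m and height (world z) of cover below 0.005 m and angle between cover's own z axis and vertical below 0.05 rad and contact force between the fingers and cover below 0.2 N and linear speed of cover below 0.02 m/s), for 0.2 s.
2. The cover is tilted (over 3.5 degrees) with one end down under a lip of the case (angle between cover's own z axis and vertical above 0.06 rad and ((y of cover_end_a in the frame of case between 0.076 and 0.113 m and x of cover_end_a in the frame of case between -0.03 and 0.03 m and z of cover_end_a in the frame of case between 0.03 and 0.06 m) or (y of cover_end_a in the frame of case between -0.113 and -0.076 m and x of cover_end_a in the frame of case between -0.03 and 0.03 m and z of cover_end_a in the frame of case between 0.03 and 0.06 m) or (y of cover_end_b in the frame of case between 0.076 and 0.113 m and x of cover_end_b in the frame of case between -0.03 and 0.03 m and z of cover_end_b in the frame of case between 0.03 and 0.06 m) or (y of cover_end_b in the frame of case between -0.113 and -0.076 m and x of cover_end_b in the frame of case between -0.03 and 0.03 m and z of cover_end_b in the frame of case between 0.03 and 0.06 m))), for 0.1 s.
At the end, for the whole second after the job is handed in: The cover lies flat (within 2 degrees) and at rest on both ledges of the case (underside within 3 mm of their height), handle up, centred within 8 mm along the case so that both ends are at least 4 mm under the lips, and released (x of cover in the frame of case between -0.007 and 0.007 m and y of cover in the frame of case between -0.008 and 0.008 m and z of cover in the frame of case between 0.037 and 0.043 m and angle between cover's own z axis and vertical below 0.035 rad and angle between the x axis of cover and the y axis of case, either way round below 0.09 rad and linear speed of cover below 0.02 m/s and contact force between the fingers and cover below 0.2 N); the robot touches nothing.
It fails at once if A bystander (jar, screwdriver or tin) is moved more than 30 mm (distance of any of jar, driver, tin from where it was at the start of the episode above 0.03 m).
It also fails if it takes over 61 s, if anything falls off the work surface, if the arm or the gripper's body presses on something with over 40 N, if the wrist force passes 120 N, or if a joint passes its speed limit or range.

## Robot

A 6-joint arm with a two-finger parallel gripper is mounted at the origin on the work surface. World frame = base frame: x ahead of the robot, y to its left, z up, the work surface at z = 0. Lengths are in mm, angles in rad, forces in N, time in s.
With the tool pointing down it reaches from about 400 to 925 mm from the base axis. Payload 3.4 kg.
Tool frame: the origin (TCP) lies midway between the tips of the shut fingers; the grasp point (between the pads) lies 19 mm behind it (grasp_offset is the distance from the TCP to the grasp point, in mm); z points along the fingers, y is the direction in which the jaws open and shut (so a half turn about z gives the same grasp; the last joint's range is limited). The gripper opens to 85 mm and grips with 20 to 120 N. Pads are 22 mm wide; open, the fingers measure 114 mm over their backs; the gripper's body (76 mm by 85 mm) begins 54 mm behind the grasp point. The pads swing forward as they close: fully open they stand 13 mm farther back than shut.
Start: joints at [-1.355, 0.307, 1.506, -0, 1.328, -0.073], TCP at [163.737, -551.2, 231.305] pointing down, gripper open.
Joint ranges: [-3.12, 3.12], [-1.05, 2.28], [0.14, 2.33], [-1.42, 4.57], [0.1, 2.73], [-2.68, 2.68]. Speed limits (rad/s): [2.57, 2.57, 3.14, 3.14, 3.14, 3.14].

## Interface

Orientations are given as [roll, pitch, yaw] about the fixed x, y, z axes, in that order (R = Rz(yaw) Ry(pitch) Rx(roll)).
In Python, from bench import * gives the robot as it stands.
- The arm moves only by the tool move_arm, never from a script. Its arguments are lists of equal length, an entry for each row: "jaw": the finger opening in m, from 0 to 0.0854; "dp": the shift along the tool's x, y, z in m, a list of three; "rotation": the turn, a rotation vector about the tool's x, y, z in rad, a list of three. A call has 1 to 10 rows; each row is the pose to reach, as a shift and turn from the pose commanded when the call began, along the tool's axes at that moment; what a row does not reach only later rows make up. A row lasts 1/10 s, in which the tool goes at most 50 mm and 8.59 degrees, less where a joint would pass 70% of its speed; a pose out of reach is approached as far as the arm can. A call with a gripper value outside its range is refused whole. The fingers move at their own pace and stop on an object; the grip force is fixed at half the most. Time passes only in rows, so rows that repeat a pose let the fingers close. It gives the time, the measured TCP pose, the force and the opening at its end, in the units of the state.
- get_obs(): the state, without advancing time (a new reading comes with each control period).
- get_image(name): name is "scene" or "top"; returns a dict with "img" (480x640x3 uint8, red, green, blue), "fx", "fy", "cx", "cy" (pixels), "k1" (the pictures are not rectified: a ray, as slopes to the right and down, at radius r is drawn at 1 + k1 r^2 times it, then the intrinsics apply), "R" (3x3) and "t" (3): a world point X has camera coordinates R X + t. Camera axes: x right, y down, z forward; pixel columns grow to the right and rows downward; lengths in mm; the calibration is good to about 2 mm. A picture is of the moment at which its call begins. There is no depth.
- finish_job(): hands the job in, once; it reports no verdict.
Trained networks look in a picture, given as the dict that the camera call returned (one of the last four; its "shot" number tells which), for a name from the list of things; names that differ only in an ending like _2 or _b are one class to them, and where a whole thing is asked for, a point or a joint stands for the part that bears it (a point fixed in the world has none). Each returns a list of dicts, best first, with "confidence" (0 to 1); they miss things now and then, are a little off and sometimes report something else, mostly with a low value. They report only what shows in the picture. A call takes as long as a camera call.
- look_for(picture, label): "point" ([x, y, z] in mm, in world coordinates, good to about 4 mm: the middle of the surface that is visible of it).
The state is a dict: "time_s": time; "qpos": joint angles; "joint_velocities": joint speeds; "joint_torque": joint torques, N m; "tcp_pos": TCP position; "orientation": TCP orientation; "ft_force": force on the tool from outside, world axes, zero at the start; "ft_torque": the same for the moment, N m; "finger_gap": finger opening in mm.
Only numpy, scipy, OpenCV 4.12 (cv2) and the standard library are available. Lean on these libraries where they do the work, as an engineer would, in place of code of your own. Each camera call takes 0.05 s, during which the arm holds its last target.

## Working session

There is one attempt and no reset: what is moved stays moved. The work goes in short steps, Python scripts to look and compute and a tool call to move; the robot and the scene stay as the last step left them, time stands still between calls to the robot, and variables do not carry over. Pictures are saved under pics/ and viewed, and the job is handed in when it is done.

Besides the shell and the picture viewer there is one more tool, called after "Request:" as a command line: name --argument value ..., lists and objects as JSON in quotes. move_arm: Moves the arm, as the interface text tells. Its arguments: {"type":"object","properties":{"jaw":{"type":"array","items":{"type":"number"}},"dp":{"type":"array","items":{"type":"array","items":{"type":"number"}}},"rotation":{"type":"array","items":{"type":"array","items":{"type":"number"}}}},"required":["jaw","dp","rotation"]}

```bash
ls; mkdir -p pics; cat > h.py <<'E'
from bench import *
import numpy as np, cv2
from scipy.spatial.transform import Rotation as Rt
def save(name,p): cv2.imwrite('pics/'+p+'.png',cv2.cvtColor(name['img'],cv2.COLOR_RGB2BGR))
def ray(P,u,v):
    K=np.array([[P['fx'],0,P['cx']],[0,P['fy'],P['cy']],[0,0,1.]])
    q=cv2.undistortPoints(np.array([[[u,v]]],float),K,np.array([P['k1'],0,0,0.]))[0,0]
    # forward model r->1+k1 r^2 on undistorted
    R=np.array(P['R']);t=np.array(P['t'])
    d=R.T@np.array([q[0],q[1],1]);c=-R.T@t
    return c,d
def onz(P,u,v,z):
    c,d=ray(P,u,v);return c+d*(z-c[2])/d[2]
def proj(P,X):
    K=np.array([[P['fx'],0,P['cx']],[0,P['fy'],P['cy']],[0,0,1.]])
    R=np.array(P['R']);t=np.array(P['t'])
    return cv2.projectPoints(np.array(X,float).reshape(-1,1,3),cv2.Rodrigues(R)[0],t,K,np.array([P['k1'],0,0,0.]))[0].reshape(-1,2)
E
python3 - <<'E'
from h import *
print(get_obs())
for n in ('scene','top'):
    P=get_image(n);save(P,n+'0')
    print(n,P['fx'],P['k1'],-np.array(P['R']).T@P['t'],P['R'])
    for l in ('cover','cover_handle','case','riser','jar','driver','tin'):
        print(l,[(np.round(d['point']),round(d['confidence'],2)) for d in look_for(P,l)[:2]])
E
```

```text
pics
{'time_s': 0.0, 'qpos': array([-1.35549956e+00,  3.07564289e-01,  1.50764951e+00,  2.87188187e-05,
        1.32840848e+00, -7.34962593e-02]), 'joint_velocities': array([-0.00021531,  0.00066997,  0.00080579,  0.0009345 , -0.00104792,
        0.00173455]), 'joint_torque': array([-4.21159551e-03, -4.57559216e+01, -2.51919705e+01, -4.09737277e-04,
        1.34287981e-02, -1.18891384e-05]), 'tcp_pos': array([ 163.59863618, -550.518387  ,  230.39503998]), 'orientation': array([-3.13957055e+00, -1.76826077e-04,  2.88785927e-01]), 'ft_force': array([-0.27561894, -0.07631657, -0.63623902]), 'ft_torque': array([-0.00232844, -0.0115602 , -0.03299291]), 'finger_gap': 85.27298286266462}
scene 478.79154149131045 -0.07570597019356051 [1066.72645519  539.45331826  794.64924374] [[-0.76139468  0.64816906 -0.01245017]
 [ 0.47639496  0.54638259 -0.6888497 ]
 [-0.43968851 -0.53041769 -0.72479727]]
cover [(array([ 480., -191.,   14.]), 0.79), (array([589., 232.,  52.]), 0.56)]
cover_handle [(array([ 478., -194.,   12.]), 0.65), (array([759.,  15.,  43.]), 0.45)]
case [(array([590., 231.,  48.]), 0.58)]
riser [(array([ 631., -148.,   58.]), 0.59)]
jar [(array([760.,  15.,  45.]), 0.72)]
driver [(array([ 541., -440.,   19.]), 0.84)]
tin [(array([524., 428.,  31.]), 0.61)]
top 473.73849399191226 -0.03413320925723119 [ 565.74190889   -5.41713885 1366.7802898 ] [[ 0.003065   -0.99988934 -0.01455702]
 [-0.99892392 -0.00238772 -0.04631747]
 [ 0.04627758  0.01468332 -0.9988207 ]]
cover [(array([ 501., -192.,    9.]), 0.81), (array([582., 233.,  67.]), 0.69)]
cover_handle [(array([ 496., -198.,    9.]), 0.67)]
case [(array([583., 229.,  65.]), 0.46)]
riser [(array([ 627., -175.,   54.]), 0.71)]
jar [(array([579., 232.,  64.]), 0.38)]
driver [(array([ 541., -443.,   26.]), 0.88), (array([584., 229.,  64.]), 0.62)]
tin [(array([520., 428.,  30.]), 0.58)]
```

View pics/scene0.png

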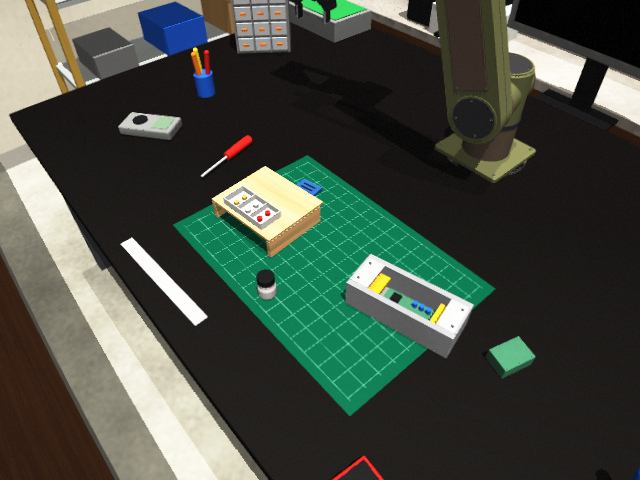

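View pics/top0.png

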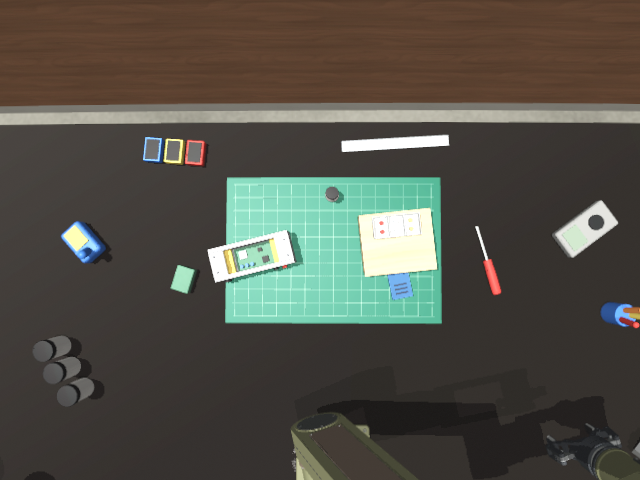

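The top picture shows the case (250,256), the riser (398,243) and the cover's blue end sticking out toward the robot (400,287). The jar is at (333,194), the tin at (183,279) and the driver at (488,262). I'll zoom in to get the corners.

```bash
python3 - <<'E'
import cv2,numpy as np
a=cv2.imread('pics/top0.png');b=cv2.imread('pics/scene0.png')
def z(im,x0,y0,w,h,s): return cv2.resize(im[y0:y0+h,x0:x0+w],None,fx=s,fy=s,interpolation=cv2.INTER_CUBIC)
cv2.imwrite('pics/z1.png',z(a,350,200,100,105,5.5))
cv2.imwrite('pics/z2.png',z(a,200,222,105,65,7))
cv2.imwrite('pics/z3.png',z(b,335,245,145,115,5))
cv2.imwrite('pics/z4.png',z(b,200,155,140,110,5))
E
```

```text
(no output)
```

View pics/z1.png

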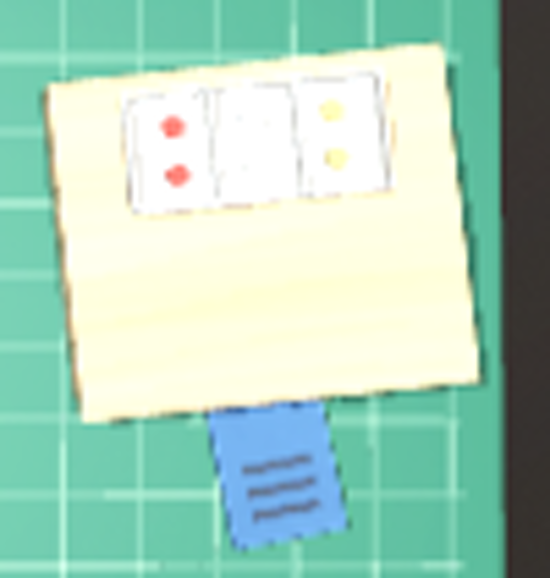

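View pics/z2.png

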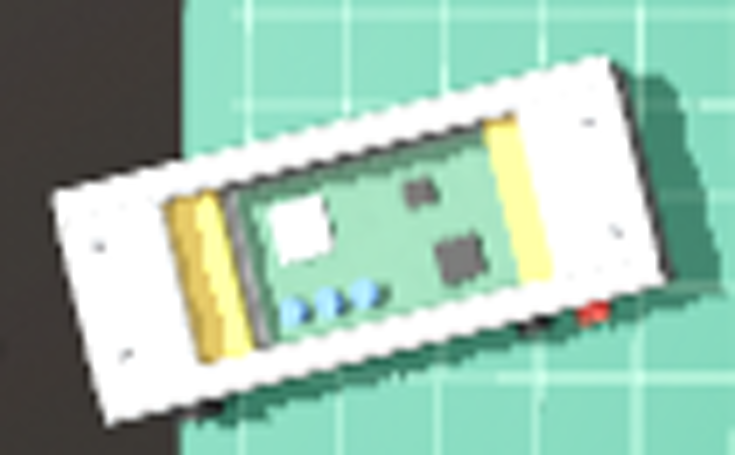

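View pics/z3.png

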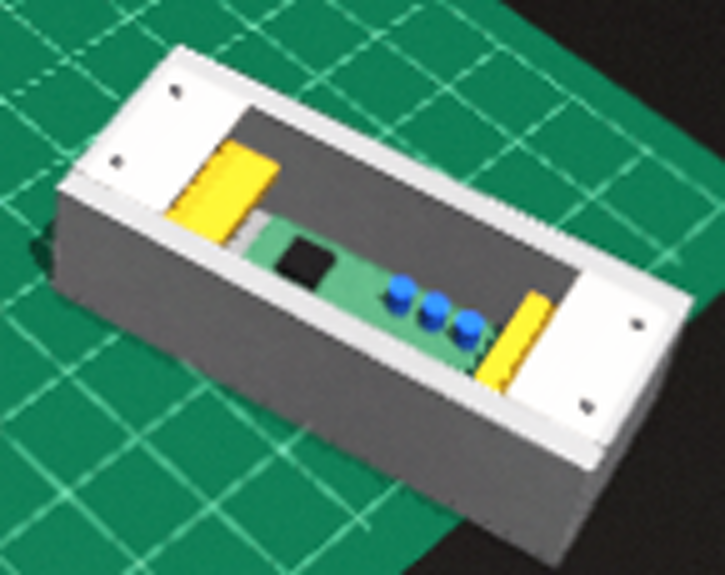

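View pics/z4.png

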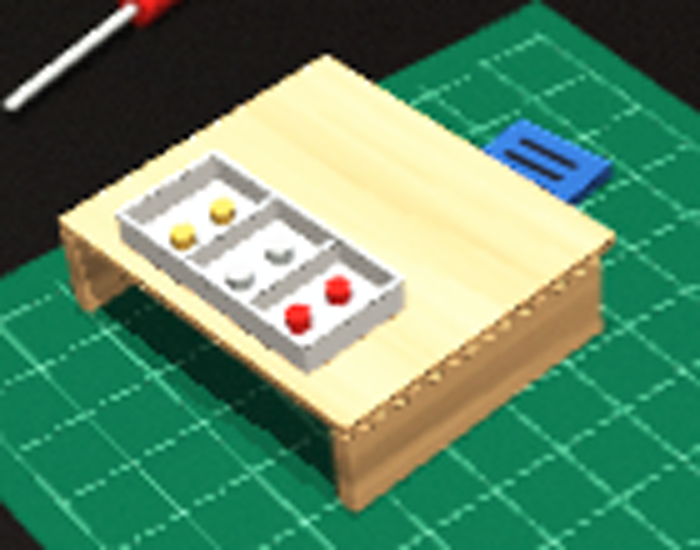

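```bash
cat > fit.py <<'E'
from h import *
from scipy.optimize import least_squares
def px(pts,o,s): return (np.array(pts,float)+.5)/s-.5+np.array(o)
def pose(model,p):
    c,s=np.cos(p[2]),np.sin(p[2]);m=np.array(model,float)
    return np.c_[p[0]+c*m[:,0]-s*m[:,1],p[1]+s*m[:,0]+c*m[:,1],m[:,2]]
def fit(obs,p0):
    f=lambda p:np.concatenate([(proj(P,pose(m,p))-u).ravel() for P,m,u in obs])
    r=least_squares(f,p0,loss='soft_l1');return r.x,r.fun
E
python3 - <<'E'
from fit import *
T=get_image('top');S=get_image('scene')
# riser
m=[[170,100,56],[170,-100,56],[0,-100,56],[0,100,56]]
u=px([(47,85),(442,45),(480,382),(82,422)],(350,200),5.5)
us=px([(325,52),(612,238)],(200,155),5); ms=[[0,-100,56],[0,100,56]]
us=px([(348,430),(60,218),(325,55),(613,238)],(200,155),5)
print([np.round(onz(T,*a,56)) for a in u]); print([np.round(onz(S,*a,56)) for a in us])
for obs in ([(T,m,u)],[(S,m,us)],[(T,m,u),(S,m,us)]):
    p,r=fit(obs,[560,-170,0]);print('riser',np.round(p,3),np.round(r,1))
# cover
m=[[-85,30,10],[-85,-30,10]];u=px([(237,550),(350,525)],(350,200),5.5)
us=px([(520,120),(612,168)],(200,155),5);
print([np.round(onz(T,*a,10)) for a in u],[np.round(onz(S,*a,10)) for a in us], np.round(onz(T,*px([(210,405)],(350,200),5.5)[0],10)),np.round(onz(T,*px([(322,402)],(350,200),5.5)[0],10)))
ms=[[-85,-30,10],[-85,30,10]]
for obs in ([(T,m,u)],[(S,ms,us)],[(T,m,u),(S,ms,us)]):
    p,r=fit(obs,[560,-190,0]);print('cover',np.round(p,3),np.round(r,1))
m=[[46,113,67],[46,-113,67],[-46,-113,67],[-46,113,67]]
u=px([(52,190),(608,57),(668,280),(108,425)],(200,222),7)
us=px([(598,470),(60,188),(180,45),(693,298)],(335,245),5)
for obs in ([(T,m,u)],[(S,m,us)],[(T,m,u),(S,m,us)]):
    p,r=fit(obs,[590,230,0]);print('case',np.round(p,3),np.round(r,1))
E
```

```text
[array([696., -71.,  56.]), array([ 717., -270.,   56.]), array([ 547., -288.,   56.]), array([526., -89.,  56.])]
[array([693., -69.,  56.]), array([ 713., -269.,   56.]), array([ 546., -287.,   56.]), array([527., -87.,  56.])]
riser [ 5.36952e+02 -1.88431e+02  1.03000e-01] [ 0.1  0.1 -0.   0.1 -0.1 -0.1  0.1 -0.1]
riser [ 5.34996e+02 -1.87240e+02  1.05000e-01] [-0.5 -0.  -0.4  0.4  0.3  0.1  0.8 -0.6]
riser [ 5.35945e+02 -1.87794e+02  1.04000e-01] [-0.1  0.5 -0.3  0.5 -0.4  0.2 -0.1  0.3 -1.2  0.  -0.9  0.4 -0.1  0.1
  0.2 -0.5]
[array([ 459., -172.,   10.]), array([ 472., -230.,   10.])] [array([ 470., -227.,   10.]), array([ 459., -167.,   10.])] [ 534. -158.   10.] [ 536. -216.   10.]
cover [ 5.48595e+02 -1.82635e+02  2.20000e-01] [-0.  0.  0. -0.]
cover [ 5.4813e+02 -1.8138e+02  1.8500e-01] [ 0.1  0.2 -0.1 -0.2]
cover [ 5.47973e+02 -1.81992e+02  2.04000e-01] [-0.7  0.2 -0.6  0.5 -0.6 -0.1 -0.6 -0.7]
case [5.82545e+02 2.24510e+02 2.49000e-01] [ 0.3  0.6  0.1 -0.3 -0.4  0.2 -0.  -0.5]
case [5.79597e+02 2.26248e+02 2.52000e-01] [-0.2  0.3 -0.4  0.1 -0.1 -0.3  1.  -0.3]
case [5.80740e+02 2.25599e+02 2.51000e-01] [-0.1  1.4 -0.3  0.2 -0.8  0.8 -0.3  0.2 -1.   0.5 -1.1  0.2 -0.7 -0.2
  0.4 -0.1]
```

```bash
cat > go.py <<'E'
from h import *
def delta(pos,rpy,o=None,verb=1):
    o=o or get_obs();R0=Rt.from_euler('xyz',o['orientation']);R1=Rt.from_euler('xyz',rpy)
    dp=R0.inv().apply(np.array(pos)-o['tcp_pos'])/1000;rv=(R0.inv()*R1).as_rotvec()
    print('dp',np.round(dp,4),'rot',np.round(rv,4));return dp,rv
E
python3 -c "
from go import *
c=np.array([548,-182.]);e=np.array([np.cos(.204),np.sin(.204)])
g=c-60*e;print(g);delta([*g,90],[np.pi,0,.204])"
```

```text
[ 489.24415627 -194.15527984]
dp [ 0.4137 -0.2496  0.1413] rot [0.0001 0.     0.0848]
```

Request:
move_arm --jaw '[0.085,0.085,0.085,0.085,0.085,0.085,0.085,0.085,0.085,0.085]' --dp '[[0.045,-0.027,0.005],[0.085,-0.05,0.02],[0.126,-0.075,0.035],[0.167,-0.1,0.05],[0.208,-0.125,0.065],[0.25,-0.15,0.08],[0.29,-0.175,0.095],[0.33,-0.2,0.11],[0.372,-0.225,0.125],[0.4137,-0.2496,0.1413]]' --rotation '[[0,0,0.01],[0,0,0.02],[0,0,0.03],[0,0,0.04],[0,0,0.05],[0,0,0.06],[0,0,0.07],[0,0,0.08],[0,0,0.085],[0,0,0.085]]'

```text
time_s: 1.9
tcp_pos: [487.8, -195.8, 91.2]
orientation: [3.141, -0.001, 0.204]
ft_force: [0.3, -1.0, -0.1]
finger_gap: 84.9
```

Request:
move_arm --jaw '[0.085,0.085,0.085,0.085,0.08,0.07,0.055,0.055,0.055,0.055]' --dp '[[0.0015,-0.001,0.03],[0.0015,-0.001,0.06],[0.0015,-0.001,0.085],[0.0015,-0.001,0.094],[0.0015,-0.001,0.094],[0.0015,-0.001,0.094],[0.0015,-0.001,0.094],[0.0015,-0.001,0.094],[0.0015,-0.001,0.094],[0.0015,-0.001,0.094]]' --rotation '[[0,0,0],[0,0,0],[0,0,0],[0,0,0],[0,0,0],[0,0,0],[0,0,0],[0,0,0],[0,0,0],[0,0,0]]'

```text
time_s: 2.9
tcp_pos: [488.5, -196.5, -0.8]
orientation: [3.14, -0.002, 0.204]
ft_force: [-1.3, 0.6, 6.5]
finger_gap: 58.4
```

```bash
python3 -c "
from go import *
P=get_image('scene');o=get_obs();print(o['tcp_pos'],o['ft_force'],o['finger_gap'])
cv2.imwrite('pics/g1.png',cv2.cvtColor(cv2.resize(P['img'][120:290,180:400],None,fx=3.5,fy=3.5),cv2.COLOR_RGB2BGR))"
```

```text
[ 488.52724156 -196.4829155    -0.82564554] [-0.82138539  1.3304725   6.07600889] 58.05937111740413
```

View pics/g1.png

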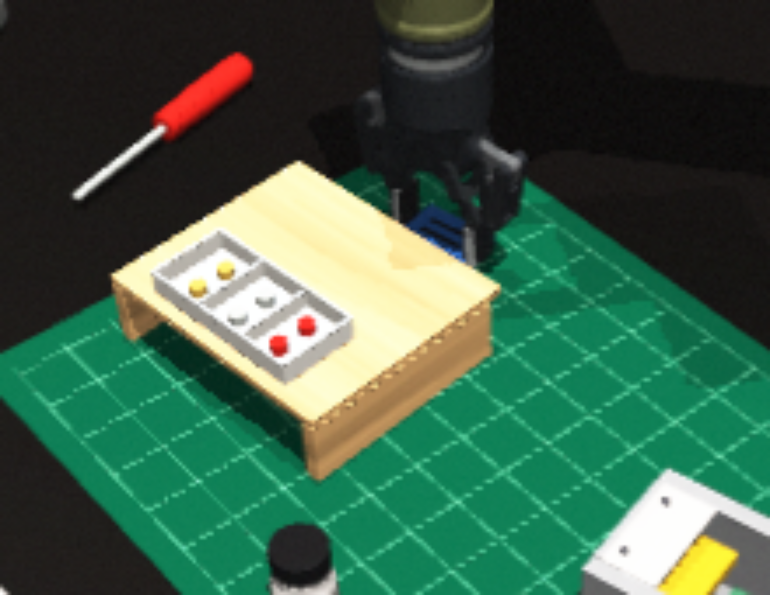

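Request:
move_arm --jaw '[0.045,0.045,0.045,0.045,0.045,0.045,0.045,0.045,0.045,0.045]' --dp '[[0,0,-0.0015],[-0.01,0,-0.0015],[-0.025,0,-0.0015],[-0.04,0,-0.0015],[-0.055,0,-0.0015],[-0.07,0,-0.0015],[-0.085,0,-0.0015],[-0.1,0,-0.0015],[-0.115,0,-0.0015],[-0.115,0,-0.0015]]' --rotation '[[0,0,0],[0,0,0],[0,0,0],[0,0,0],[0,0,0],[0,0,0],[0,0,0],[0,0,0],[0,0,0],[0,0,0]]'

```text
time_s: 3.95
tcp_pos: [371.9, -219.4, -0.9]
orientation: [-3.141, 0.002, 0.203]
ft_force: [-5.3, -3.9, 8.4]
finger_gap: 57.9
```

```bash
python3 -c "
from go import *
P=get_image('scene');o=get_obs();print(o['tcp_pos'],o['ft_force'],o['finger_gap'])
cv2.imwrite('pics/g2.png',cv2.cvtColor(cv2.resize(P['img'][120:290,180:400],None,fx=3.5,fy=3.5),cv2.COLOR_RGB2BGR))"
```

```text
[ 371.88943202 -219.37716586   -0.86058561] [-4.66333354 -2.73803581 10.26385919] 57.750940087173454
```

View pics/g2.png

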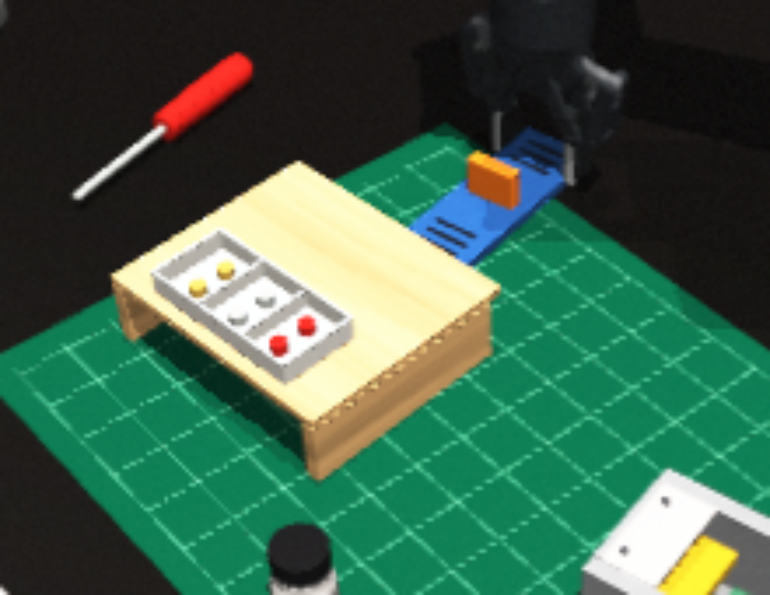

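The cover came out with its handle clear of the riser. Next I'll let go and raise the gripper.

Request:
move_arm --jaw '[0.085,0.085,0.085,0.085,0.085,0.085,0.085,0.085,0.085,0.085]' --dp '[[0,0,0],[0,0,0],[0,0,0],[0,0,0],[0,0,0],[0,0,-0.03],[0,0,-0.07],[0,0,-0.11],[0,0,-0.15],[0,0,-0.15]]' --rotation '[[0,0,0],[0,0,0],[0,0,0],[0,0,0],[0,0,0],[0,0,0],[0,0,0],[0,0,0],[0,0,0],[0,0,0]]'

```text
time_s: 5.0
tcp_pos: [378.3, -221.3, 153.7]
orientation: [3.133, -0.007, 0.204]
ft_force: [1.4, -0.4, 0.2]
finger_gap: 84.9
```

```bash
python3 -c "
from go import *
P=get_image('scene');o=get_obs();print(o['tcp_pos'],o['ft_force'],o['finger_gap'])
cv2.imwrite('pics/g3.png',cv2.cvtColor(cv2.resize(P['img'][130:230,260:380],None,fx=6,fy=6,interpolation=cv2.INTER_CUBIC),cv2.COLOR_RGB2BGR))
P=get_image('top')
cv2.imwrite('pics/g4.png',cv2.cvtColor(cv2.resize(P['img'][250:350,360:460],None,fx=6,fy=6,interpolation=cv2.INTER_CUBIC),cv2.COLOR_RGB2BGR))
"
```

```text
[ 376.93882744 -220.39699351  151.50739848] [-0.76443442 -0.63875099 -0.18552991] 85.29699271874152
```

View pics/g3.png

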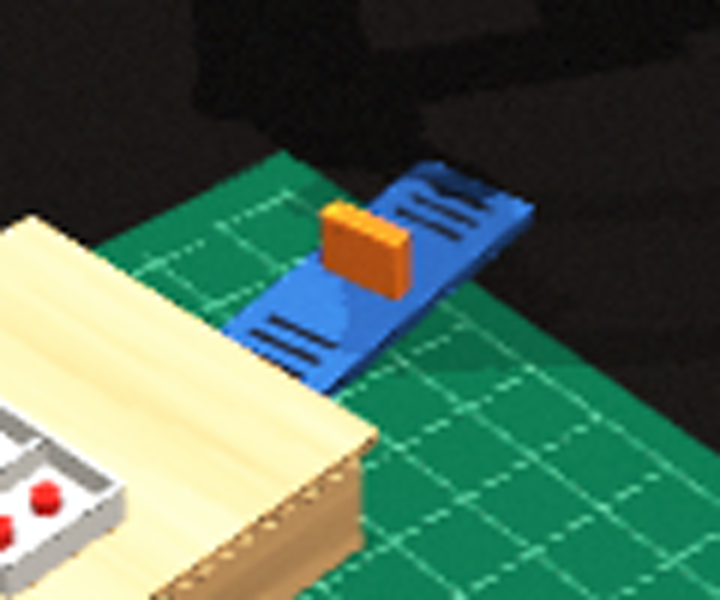

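View pics/g4.png

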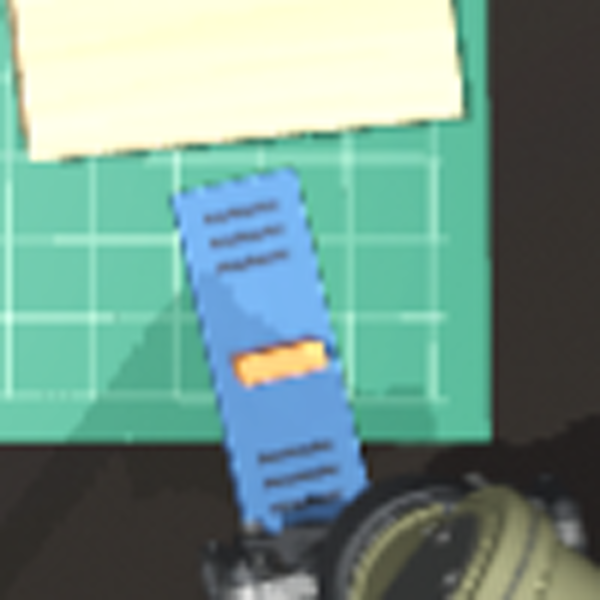

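```bash
python3 -c "
from fit import *
from go import delta
T=get_image('top');S=get_image('scene')
mt=[[85,30,10],[85,-30,10],[6,20,40],[6,-20,40],[-6,-20,40],[-6,20,40]]
ut=px([(172,197),(295,168),(232,355),(323,340),(328,363),(243,386)],(360,250),6)
ms=[[-85,-30,10],[-85,30,10],[6,-20,40],[-6,-20,40],[-6,20,40],[6,20,40]]
us=px([(435,163),(535,208),(322,212),(345,201),(412,237),(392,247)],(260,130),6)
for obs in ([(T,mt,ut)],[(S,ms,us)],[(T,mt,ut),(S,ms,us)]):
    p,r=fit(obs,[435,-205,.2]);print(np.round(p,3),np.round(r,1))
d=p[:2]-[536,-187.8];print('riser x',d@[np.cos(.104),np.sin(.104)])
delta([p[0],p[1],70],[np.pi,0,p[2]+np.pi/2])
"
```

```text
[ 4.32885e+02 -2.06887e+02  2.21000e-01] [-0.1 -0.5 -0.1 -0.2  0.9  0.6 -0.3  0.  -0.2  0.4 -0.  -0.3]
[ 4.29732e+02 -2.05741e+02  1.81000e-01] [-0.3 -0.3  0.7  0.5 -0.1  0.1 -0.9 -0.3  0.  -0.4  0.4  0.3]
[ 4.31314e+02 -2.05533e+02  1.94000e-01] [ 0.1 -0.4  0.2  0.4  0.4  1.  -0.7  0.8 -0.7  1.2 -0.6  0.1 -1.1 -0.1
  0.1  0.6 -0.5  0.5 -1.5  0.  -0.3 -0.1  0.1  0.5]
riser x -105.96113141064014
dp [ 0.0588 -0.0009  0.0778] rot [-2.7000e-03 -1.0000e-04 -1.5612e+00]
```

Request:
move_arm --jaw '[0.085,0.085,0.085,0.085,0.085,0.085,0.085,0.085,0.085,0.085]' --dp '[[0.01,0,0.01],[0.02,0,0.02],[0.03,0,0.03],[0.04,0,0.04],[0.05,0,0.05],[0.0588,-0.001,0.06],[0.0588,-0.001,0.07],[0.0588,-0.001,0.078],[0.0588,-0.001,0.078],[0.0588,-0.001,0.078]]' --rotation '[[0,0,-0.15],[0,0,-0.3],[0,0,-0.45],[0,0,-0.6],[0,0,-0.75],[0,0,-0.9],[0,0,-1.05],[0,0,-1.2],[0,0,-1.35],[0,0,-1.5]]'

```text
time_s: 6.2
tcp_pos: [430.6, -205.2, 68.4]
orientation: [-3.137, -0.004, 1.71]
ft_force: [-0.3, -0.0, -0.8]
finger_gap: 85.0
```

```bash
python3 -c "
from go import *
delta([431.5,-206,14],[np.pi,0,.202+np.pi/2]);print(get_obs()['tcp_pos'],get_obs()['qpos'])
"
```

```text
dp [-0.0012  0.001   0.0544] rot [-0.0044 -0.0037 -0.0626]
[ 430.58241547 -205.1581341    68.43287296] [-5.33221169e-01  3.70088279e-01  1.91453977e+00 -2.68067490e-05
  8.62732092e-01 -6.72609602e-01]
```

Request:
move_arm --jaw '[0.085,0.085,0.085,0.085,0.06,0.04,0.02,0.005,0.005,0.005]' --dp '[[-0.001,0.001,0.015],[-0.001,0.001,0.035],[-0.001,0.001,0.05],[-0.001,0.001,0.0545],[-0.001,0.001,0.0545],[-0.001,0.001,0.0545],[-0.001,0.001,0.0545],[-0.001,0.001,0.0545],[-0.001,0.001,0.0545],[-0.001,0.001,0.0545]]' --rotation '[[-0.004,-0.002,-0.06],[-0.004,-0.002,-0.06],[-0.004,-0.002,-0.06],[-0.004,-0.002,-0.06],[-0.004,-0.002,-0.06],[-0.004,-0.002,-0.06],[-0.004,-0.002,-0.06],[-0.004,-0.002,-0.06],[-0.004,-0.002,-0.06],[-0.004,-0.002,-0.06]]'

```text
time_s: 7.2
tcp_pos: [433.6, -207.3, 17.1]
orientation: [3.137, 0.003, 1.764]
ft_force: [-1.2, 0.0, 5.1]
finger_gap: 10.8
```

Request:
move_arm --jaw '[0.0,0.0,0.0,0.0]' --dp '[[0,0,0],[0,0,0],[0,0,0],[0,0,0]]' --rotation '[[0,0,0],[0,0,0],[0,0,0],[0,0,0]]'

```text
time_s: 7.6
tcp_pos: [433.7, -207.4, 17.1]
orientation: [3.137, 0.003, 1.764]
ft_force: [-1.2, -0.5, 6.4]
finger_gap: 10.9
```

```bash
python3 -c "
from go import *
o=get_obs();print(o)
P=get_image('scene')
cv2.imwrite('pics/g5.png',cv2.cvtColor(cv2.resize(P['img'][110:230,250:400],None,fx=5,fy=5,interpolation=cv2.INTER_CUBIC),cv2.COLOR_RGB2BGR))
"
```

```text
{'time_s': 7.6, 'qpos': array([-5.34610196e-01,  4.54087997e-01,  1.96573251e+00,  1.35080462e-03,
        7.16533156e-01, -7.28667251e-01]), 'joint_velocities': array([-1.54547398e-03, -8.44746726e-04,  1.92358424e-04,  9.12560997e-06,
       -2.83680031e-04, -5.59082586e-05]), 'joint_torque': array([ 2.66664661e-01, -4.01327527e+01, -1.26133776e+01,  2.14102808e-01,
       -5.38687818e-01, -1.12510312e-02]), 'tcp_pos': array([ 433.67127999, -207.36250462,   17.12471763]), 'orientation': array([3.13709007e+00, 2.82234509e-03, 1.76383073e+00]), 'ft_force': array([-1.18955832, -0.50600463,  6.36824089]), 'ft_torque': array([ 0.00395939,  0.44257412, -0.04056772]), 'finger_gap': 10.860135471762938}
```

View pics/g5.png

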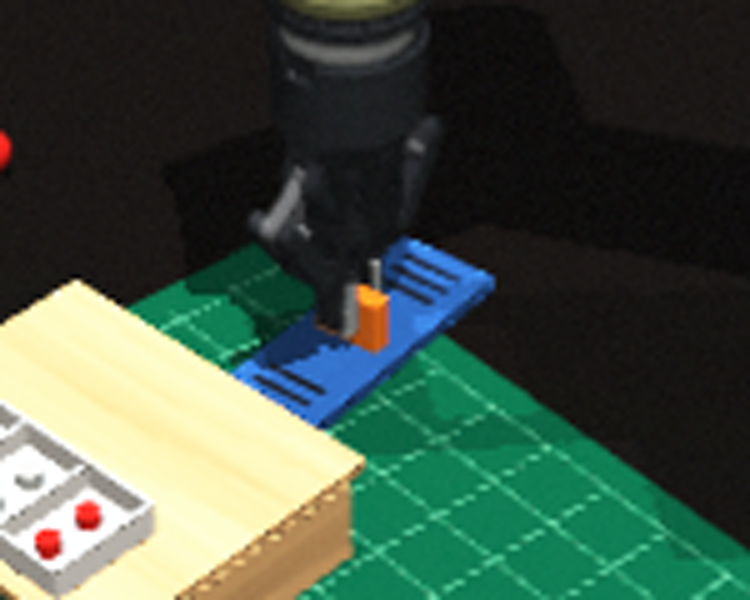

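```bash
python3 -c "
from go import *
delta([580.7,225.6,155],[np.pi,0,.251+np.pi])
"
```

```text
dp [ 0.3963  0.228  -0.138 ] rot [ 1.1000e-03  5.9000e-03 -1.6287e+00]
```

Request:
move_arm --jaw '[0.0,0.0,0.0,0.0,0.0,0.0]' --dp '[[0,0,-0.01],[0,0,-0.03],[0,0,-0.06],[0,0,-0.1],[0,0,-0.14],[0,0,-0.14]]' --rotation '[[0,0,0],[0,0,0],[0,0,0],[0,0,0],[0,0,0],[0,0,0]]'

```text
time_s: 8.25
tcp_pos: [436.4, -208.9, 161.8]
orientation: [3.129, 0.01, 1.764]
ft_force: [1.7, -1.5, -3.1]
finger_gap: 10.8
```

```bash
python3 -c "
from go import *
o=get_obs();print(o['tcp_pos'],o['orientation'],o['ft_force'],o['ft_torque'],o['finger_gap'])
delta([580.7,225.6,155],[np.pi,0,.251+np.pi])
P=get_image('scene')
cv2.imwrite('pics/g6.png',cv2.cvtColor(cv2.resize(P['img'][40:230,230:420],None,fx=3,fy=3,interpolation=cv2.INTER_CUBIC),cv2.COLOR_RGB2BGR))
"
```

```text
[ 436.35865809 -208.88134245  161.846212  ] [3.12891506 0.00968011 1.76376564] [ 1.68310191 -1.51653593 -3.10518229] [-0.00410379 -0.09801972  0.00860243] 10.774624849160405
dp [0.3988 0.2249 0.0058] rot [ 0.0019  0.0178 -1.6287]
```

View pics/g6.png

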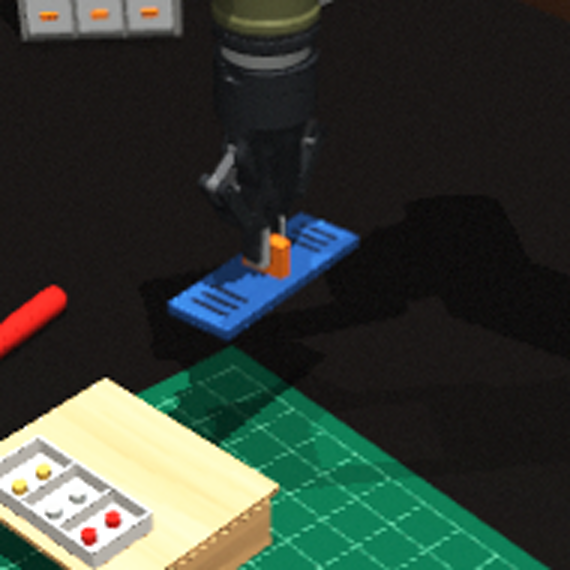

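Request:
move_arm --jaw '[0,0,0,0,0,0,0,0,0,0]' --dp '[[0.03,0.017,0],[0.07,0.039,0],[0.105,0.059,0],[0.14,0.079,0],[0.175,0.099,0],[0.21,0.119,0],[0.245,0.138,0.0],[0.28,0.158,0.0],[0.315,0.178,0.0],[0.345,0.195,0.002]]' --rotation '[[0,0,-0.1],[0,0,-0.24],[0,0,-0.38],[0,0,-0.52],[0,0,-0.66],[0,0,-0.8],[0,0,-0.94],[0,0,-1.08],[0,0,-1.22],[0,0,-1.36]]'

```text
time_s: 9.3
tcp_pos: [557.1, 170.9, 152.3]
orientation: [-3.14, 0.001, 3.13]
ft_force: [0.4, -0.4, -1.8]
finger_gap: 10.9
```

```bash
python3 -c "
from go import *
o=get_obs();print(o['tcp_pos'],o['orientation'],o['joint_velocities'],o['qpos'])
delta([580.7,225.6,155],[np.pi,0,.251+np.pi])
"
```

```text
[557.05411972 170.88687986 152.26116553] [-3.13983785e+00  7.42730495e-04  3.13025865e+00] [ 0.51020768  0.26829279 -0.38791592 -0.01315983  0.12435621 -0.87534277] [ 0.22636826  0.38637069  1.59848207 -0.00205419  1.15643202 -1.33226666]
dp [-0.023   0.055  -0.0028] rot [-0.0018  0.0005 -0.2623]
```

Request:
move_arm --jaw '[0,0]' --dp '[[0,0,0],[0,0,0]]' --rotation '[[0,0,-0.1],[0,0,-0.2]]'

```text
time_s: 9.5
tcp_pos: [556.4, 170.2, 151.6]
orientation: [-3.139, -0.001, -2.953]
ft_force: [-0.3, -0.3, -3.4]
finger_gap: 10.8
```

```bash
python3 -c "
from go import *
o=get_obs();print(o['tcp_pos'],o['orientation'],o['joint_velocities'])
delta([580.7,225.6,155],[np.pi,0,.251+np.pi])
"
```

```text
[556.41948656 170.16866557 151.63361573] [-3.13938166e+00 -1.14108584e-03 -2.95275050e+00] [-0.02084179 -0.00958771  0.01849978 -0.00560095  0.00424076 -0.99265529]
dp [-0.0343  0.0499 -0.0035] rot [-0.0022 -0.0012 -0.0622]
```

Request:
move_arm --jaw '[0,0,0,0,0]' --dp '[[-0.017,0.025,-0.002],[-0.034,0.05,-0.0035],[-0.034,0.05,-0.0035],[-0.034,0.05,-0.0035],[-0.034,0.05,-0.0035]]' --rotation '[[-0.002,-0.001,-0.03],[-0.002,-0.001,-0.062],[-0.002,-0.001,-0.062],[-0.002,-0.001,-0.062],[-0.002,-0.001,-0.062]]'

```text
time_s: 10.0
tcp_pos: [580.7, 223.4, 156.2]
orientation: [-3.141, 0.001, -2.898]
ft_force: [-0.2, -0.3, -3.5]
finger_gap: 10.9
```

```bash
python3 -c "
from go import *
o=get_obs();print(o['tcp_pos'],o['orientation'],o['time_s'])
P=get_image('scene');save(P,'s7')
cv2.imwrite('pics/g7.png',cv2.cvtColor(cv2.resize(P['img'][190:350,335:485],None,fx=5,fy=5,interpolation=cv2.INTER_CUBIC)[:600],cv2.COLOR_RGB2BGR))
P=get_image('top');save(P,'t7')
cv2.imwrite('pics/g8.png',cv2.cvtColor(cv2.resize(P['img'][205:305,180:310],None,fx=6,fy=6,interpolation=cv2.INTER_CUBIC),cv2.COLOR_RGB2BGR))
"
```

```text
[580.74678694 223.43432471 156.16950204] [-3.14062438e+00  6.08076531e-04 -2.89756977e+00] 10.0
```

View pics/g7.png

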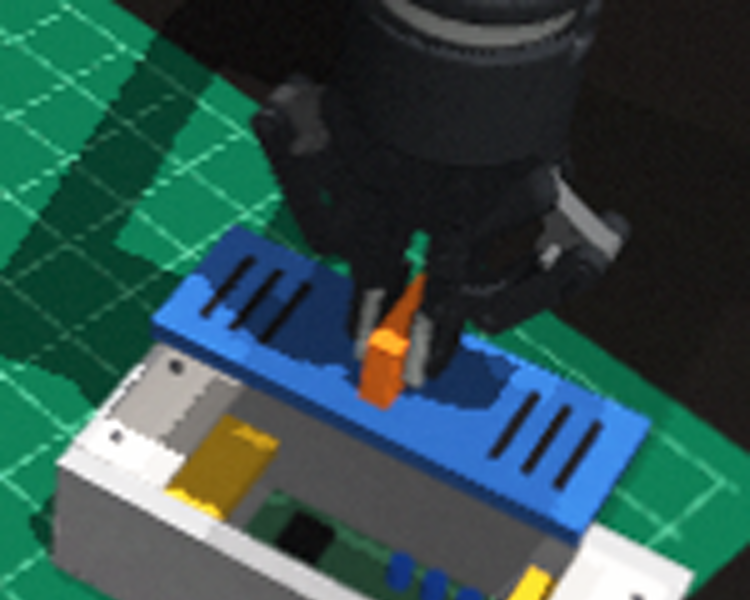

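View pics/g8.png

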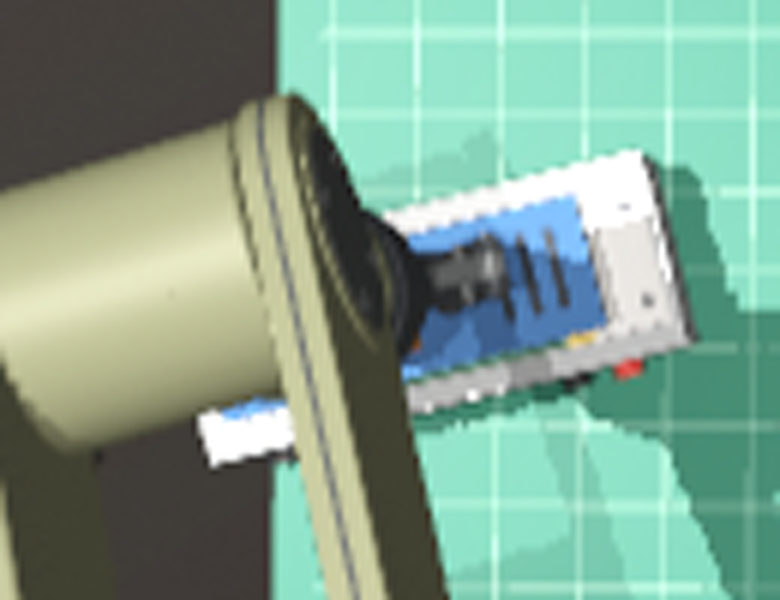

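```bash
python3 -c "
from fit import *
T=get_image('top');S=get_image('scene')
o=get_obs();print(o['tcp_pos'],o['orientation'])
ms=[[-85,30,10],[-85,-30,10],[85,30,10],[85,-30,10]];us=px([(238,227),(153,325),(652,425),(578,530)],(335,190),5)
mt=[[-85,-30,10],[-85,30,10]];ut=px([(575,197),(607,325)],(180,205),6)
def f(p,w):
    r=[]
    Rr=Rt.from_euler('ZYX',[p[3],p[4],p[5]])
    for P,m,u in w: r.append((proj(P,Rr.apply(m)+p[:3])-u).ravel())
    return np.concatenate(r)
for w in ([(S,ms,us)],[(S,ms,us),(T,mt,ut)]):
  for flat in (1,0):
    g=(lambda q:f(np.r_[q,0,0],w)) if flat else (lambda q:f(q,w))
    r=least_squares(g,[580,225,139,1.815]+([] if flat else [0,0]));print(np.round(r.x,3),np.round(r.fun,1))
q=np.array([580,225,139,1.815,0,0.]);q[:2]=o['tcp_pos'][:2];print(np.round(f(q,[(S,ms,us),(T,mt,ut)]),1))
"
```

```text
[581.95702366 223.51149223 157.6779851 ] [-3.14108529  0.0039163  -2.89830759]
[571.064 218.572 128.085   1.817] [-0.2  0.1  0.4 -0.4 -0.4 -0.5  0.2  0.8]
[ 5.74677e+02  2.20880e+02  1.32684e+02  1.80000e+00 -2.50000e-02
 -1.30000e-02] [-0.   0.5  0.1 -0.5 -0.  -0.5 -0.   0.5]
[578.576 222.875 137.496   1.82 ] [-1.1 -0.2 -0.6 -0.4  0.1 -0.4  0.6  1.2 -0.4 -0.  -0.2  1.2]
[ 5.80463e+02  2.24014e+02  1.39677e+02  1.80000e+00 -3.10000e-02
 -2.30000e-02] [-0.7  0.5 -0.8 -0.5  0.2 -0.4  0.2  0.5 -0.3 -0.1 -0.5  1.2]
[-1.8  0.1 -1.6 -0.  -0.7  0.4 -0.4  2.1 -0.6 -1.2 -0.5  0.1]
```

```bash
cat > plan.py <<'E'
from go import *
C=np.array([580.7,225.6,0]);YAW=.251
def tcp(yA,zA,th,x=2.5,h=17.2):
    d=np.array([0,np.cos(th),-np.sin(th)]);n=np.array([0,np.sin(th),np.cos(th)])
    p=np.array([x,yA,zA])-85*d+h*n
    W=Rt.from_euler('z',YAW)
    return C+W.apply(p), W*Rt.from_euler('x',-th)*Rt.from_euler('xyz',[np.pi,0,np.pi])
def cur(o,x=2.5,h=17.2):
    W=Rt.from_euler('z',YAW);R0=Rt.from_euler('xyz',o['orientation'])
    Rc=W.inv()*R0*Rt.from_euler('xyz',[np.pi,0,np.pi]).inv()
    p=W.inv().apply(o['tcp_pos']-C)
    A=p+Rc.apply([-x,85,-h]);B=p+Rc.apply([-x,-85,-h])
    print('A',np.round(A,1),'B',np.round(B,1),'rot',np.round(Rc.as_rotvec(),3),'F',np.round(o['ft_force'],1),'t',o['time_s'],'gap',round(o['finger_gap'],1))
def rows(wps,h=17.2,x=2.5):
    o=get_obs();cur(o)
    R0=Rt.from_euler('xyz',o['orientation'])
    for w in wps:
        p,R=tcp(*w,h=h,x=x)
        print(w,np.round(R0.inv().apply(p-o['tcp_pos'])/1000,4).tolist(),np.round((R0.inv()*R).as_rotvec(),3).tolist())
E
python3 -c "
from plan import *
rows([(80,130,.1),(68,110,.2),(61,95,.22)])"
```

```text
A [ -1.1  82.7 140.4] B [ -2.4 -87.3 140.5] rot [-0.001 -0.004 -0.008] F [ 0.   0.5 -2.9] t 10.2 gap 10.8
(80, 130, 0.1) [-0.0018, -0.0005, 0.0021] [0.099, 0.004, -0.008]
(68, 110, 0.2) [-0.0018, -0.0095, 0.0139] [0.199, 0.003, -0.008]
(61, 95, 0.22) [-0.0018, -0.0158, 0.0274] [0.219, 0.003, -0.008]
```

Request:
move_arm --jaw '[0,0,0,0,0,0,0]' --dp '[[-0.001,0,0.001],[-0.0018,-0.0005,0.002],[-0.0018,-0.005,0.008],[-0.0018,-0.0095,0.014],[-0.0018,-0.0158,0.0274],[-0.0018,-0.0158,0.0274],[-0.0018,-0.0158,0.0274]]' --rotation '[[0.05,0.002,-0.004],[0.1,0.003,-0.008],[0.15,0.003,-0.008],[0.2,0.003,-0.008],[0.22,0.003,-0.008],[0.22,0.003,-0.008],[0.22,0.003,-0.008]]'

```text
time_s: 10.9
tcp_pos: [587.7, 208.9, 129.9]
orientation: [-2.922, -0.001, -2.89]
ft_force: [1.1, -0.5, -2.3]
finger_gap: 10.8
```

```bash
python3 -c "
from plan import *
rows([(62,75,.22),(64,48,.22)])
P=get_image('scene');save(P,'s9')
cv2.imwrite('pics/g9.png',cv2.cvtColor(cv2.resize(P['img'][220:360,335:485],None,fx=4.2,fy=4.2,interpolation=cv2.INTER_CUBIC)[:600],cv2.COLOR_RGB2BGR))
P=get_image('top');
cv2.imwrite('pics/g10.png',cv2.cvtColor(cv2.resize(P['img'][205:305,190:310],None,fx=6,fy=6,interpolation=cv2.INTER_CUBIC),cv2.COLOR_RGB2BGR))
"
```

```text
A [ 0.1 61.3 94.6] B [ 1.000e-01 -1.046e+02  1.316e+02] rot [-0.22   0.001  0.   ] F [ 1.1 -0.5 -2.3] t 10.9 gap 10.8
(62, 75, 0.22) [0.0001, 0.0049, 0.0189] [0.0, -0.001, 0.0]
(64, 48, 0.22) [0.0001, 0.0128, 0.0449] [0.0, -0.001, 0.0]
```

View pics/g9.png

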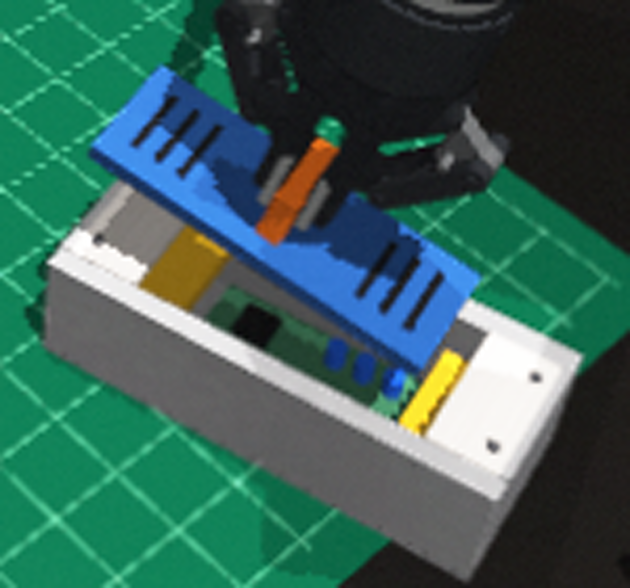

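View pics/g10.png

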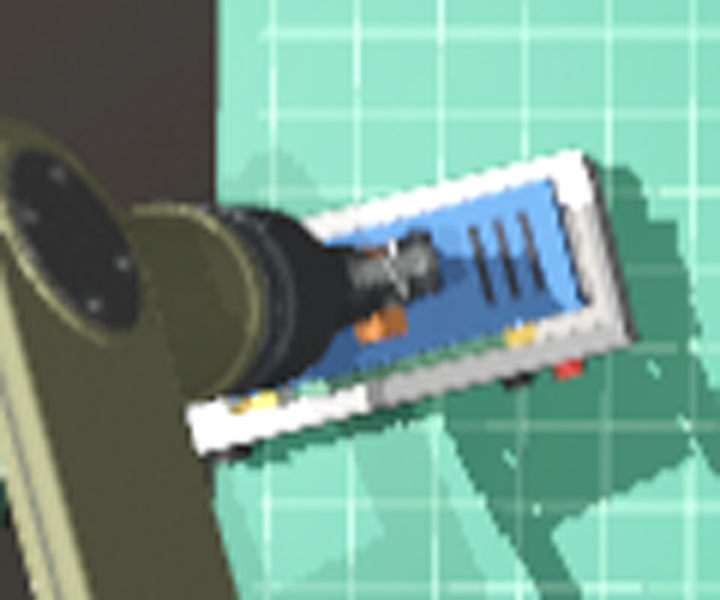

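```bash
python3 -c "
from fit import *
from plan import *
T=get_image('top');S=get_image('scene')
ms=[[-85,30,10],[-85,-30,10],[85,30,10],[85,-30,10]];us=px([(165,65),(92,153),(480,280),(420,373)],(335,220),4.2)
mt=[[-85,-30,10],[-85,30,10]];ut=px([(553,180),(585,305)],(190,205),6)
def f(q,w,th=None):
    th=q[4] if len(q)>4 else .22
    Rr=Rt.from_euler('z',.251)*Rt.from_euler('x',-th)*Rt.from_euler('z',np.pi/2+q[3]); c=C+Rt.from_euler('z',.251).apply(q[:3])
    return np.concatenate([(proj(P,Rr.apply(m)+c)-u).ravel() for P,m,u in w])
q0=[0,-22,113,0]
for w in ([(S,ms,us)],[(S,ms,us),(T,mt,ut)]):
  for q in (q0,q0+[.22]):
    r=least_squares(f,q,args=(w,));print(np.round(r.x,3),np.round(r.fun,1))
print(np.round(f(q0,w),1))
"
```

```text
[-4.35500e+00 -2.31410e+01  1.04738e+02 -1.00000e-03] [-0.6  0.9  0.3 -1.   0.1  0.2  0.2 -0.1]
[-4.6530e+00 -2.3260e+01  1.0438e+02  5.0000e-03  2.3000e-01] [-0.7  0.8  0.4 -0.9 -0.   0.2  0.3  0. ]
[ 6.74000e-01 -2.20380e+01  1.10392e+02  5.00000e-03] [-1.4  0.7 -0.6 -0.9  0.1  0.1  0.3  0.1 -0.9  0.1 -0.6  1.6]
[ 4.01000e-01 -2.21510e+01  1.10058e+02  8.00000e-03  2.25000e-01] [-1.4  0.7 -0.5 -0.9  0.   0.1  0.3  0.2 -0.9  0.1 -0.6  1.6]
[-1.  -0.5 -0.2 -2.2  0.5 -0.8  0.5 -0.9 -0.9  0.4 -0.6  2. ]
```

Request:
move_arm --jaw '[0,0,0,0,0,0,0]' --dp '[[0,0.002,0.008],[0,0.005,0.019],[0,0.008,0.028],[0,0.01,0.036],[0,0.0128,0.043],[0,0.0128,0.0449],[0,0.0128,0.0449]]' --rotation '[[0,0,0],[0,0,0],[0,0,0],[0,0,0],[0,0,0],[0,0,0],[0,0,0]]'

```text
time_s: 11.8
tcp_pos: [587.3, 212.0, 83.3]
orientation: [-2.921, -0.0, -2.89]
ft_force: [0.1, 0.6, -3.2]
finger_gap: 10.7
```

```bash
python3 -c "
from plan import *
rows([(75,46.5,.21),(85,45,.20),(93,44,.19),(100,43.5,.18)])
P=get_image('scene');
cv2.imwrite('pics/g11.png',cv2.cvtColor(cv2.resize(P['img'][220:360,335:485],None,fx=4.2,fy=4.2,interpolation=cv2.INTER_CUBIC)[:600],cv2.COLOR_RGB2BGR))
"
```

```text
A [ 0.4 64.4 48. ] B [   0.6 -101.5   85.2] rot [-0.221 -0.     0.001] F [ 0.1  0.6 -3.2] t 11.8 gap 10.7
(75, 46.5, 0.21) [0.0005, 0.0105, -0.0] [-0.011, 0.0, 0.001]
(85, 45, 0.2) [0.0005, 0.0205, 0.0001] [-0.021, 0.0, 0.001]
(93, 44, 0.19) [0.0005, 0.0283, 0.0002] [-0.031, 0.0, 0.001]
(100, 43.5, 0.18) [0.0005, 0.0351, 0.0] [-0.041, 0.0, 0.001]
```

View pics/g11.png

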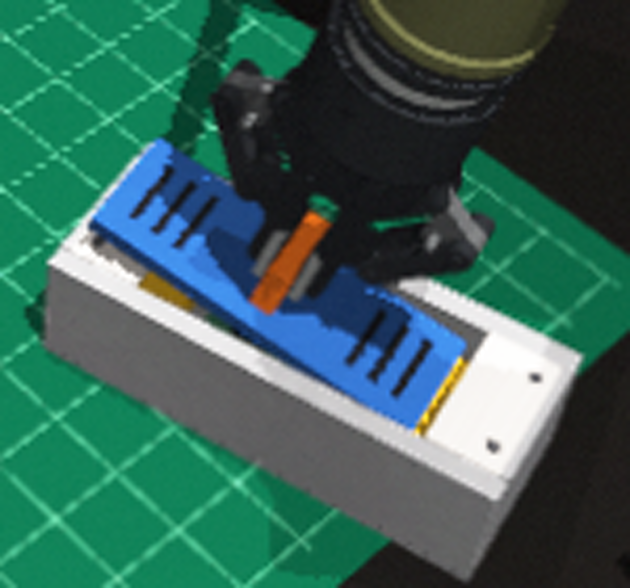

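The cover's A end is inside the opening at (440,390), just short of the right-hand lip, with no contact force. I'll feed it under.

Request:
move_arm --jaw '[0,0,0,0,0,0,0,0,0]' --dp '[[0,0.005,0],[0,0.01,0],[0,0.015,0],[0,0.0205,0],[0,0.025,0],[0,0.029,0],[0,0.033,0],[0,0.035,0],[0,0.035,0]]' --rotation '[[-0.005,0,0],[-0.011,0,0],[-0.016,0,0],[-0.021,0,0],[-0.026,0,0],[-0.031,0,0],[-0.036,0,0],[-0.041,0,0],[-0.041,0,0]]'

```text
time_s: 12.75
tcp_pos: [579.0, 245.3, 76.3]
orientation: [-2.962, 0.001, -2.89]
ft_force: [-0.5, -0.2, -2.9]
finger_gap: 10.9
```

```bash
python3 -c "
from plan import *
rows([(101,43,.14),(102,42.5,.1),(102.5,42.5,.05),(102.5,42,.0)])
P=get_image('scene');
cv2.imwrite('pics/g12.png',cv2.cvtColor(cv2.resize(P['img'][220:360,335:485],None,fx=4.2,fy=4.2,interpolation=cv2.INTER_CUBIC)[:600],cv2.COLOR_RGB2BGR))
"
```

```text
A [  0.7 100.   44.2] B [  0.8 -67.2  74.5] rot [-0.179 -0.001  0.001] F [-0.5 -0.2 -2.9] t 12.75 gap 10.9
(101, 43, 0.14) [0.0007, 0.0005, 0.0044] [-0.039, 0.001, 0.001]
(102, 42.5, 0.1) [0.0007, 0.0011, 0.0081] [-0.079, 0.001, 0.001]
(102.5, 42.5, 0.05) [0.0007, 0.0012, 0.0123] [-0.129, 0.001, 0.001]
(102.5, 42, 0.0) [0.0007, 0.0011, 0.0172] [-0.179, 0.001, 0.001]
```

View pics/g12.png

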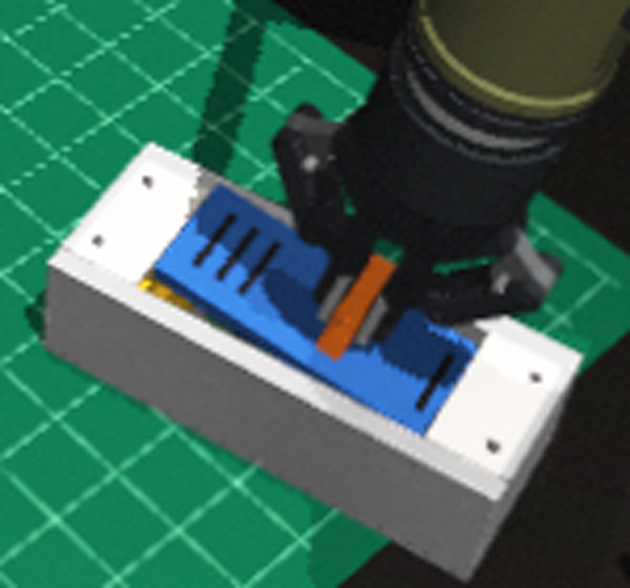

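The A end is under the right lip and the B end clears the left lip, with a gap visible at (150,270). Next I'll level it down.

Request:
move_arm --jaw '[0,0,0,0,0,0]' --dp '[[0.0003,0.0003,0.002],[0.0005,0.0005,0.0044],[0.0005,0.001,0.006],[0.0005,0.0011,0.0081],[0.0005,0.0012,0.0123],[0.0005,0.0012,0.0123]]' --rotation '[[-0.02,0,0],[-0.04,0,0],[-0.06,0,0],[-0.08,0,0],[-0.13,0,0],[-0.13,0,0]]'

```text
time_s: 13.4
tcp_pos: [578.9, 242.4, 63.6]
orientation: [-3.093, 0.0, -2.892]
ft_force: [-0.5, -0.0, -3.1]
finger_gap: 11.0
```

```bash
python3 -c "
from plan import *
rows([(102.5,42,.025),(102.5,41.5,.0)])
P=get_image('scene');
cv2.imwrite('pics/g13.png',cv2.cvtColor(cv2.resize(P['img'][220:360,335:485],None,fx=4.2,fy=4.2,interpolation=cv2.INTER_CUBIC)[:600],cv2.COLOR_RGB2BGR))
"
```

```text
A [  0.  100.8  42.3] B [ -0.2 -69.   50.6] rot [-0.049 -0.    -0.001] F [-0.5 -0.  -3.1] t 13.4 gap 11.0
(102.5, 42, 0.025) [-0.0001, 0.0014, 0.0022] [-0.024, 0.0, -0.001]
(102.5, 41.5, 0.0) [-0.0001, 0.001, 0.0049] [-0.049, 0.0, -0.001]
```

View pics/g13.png

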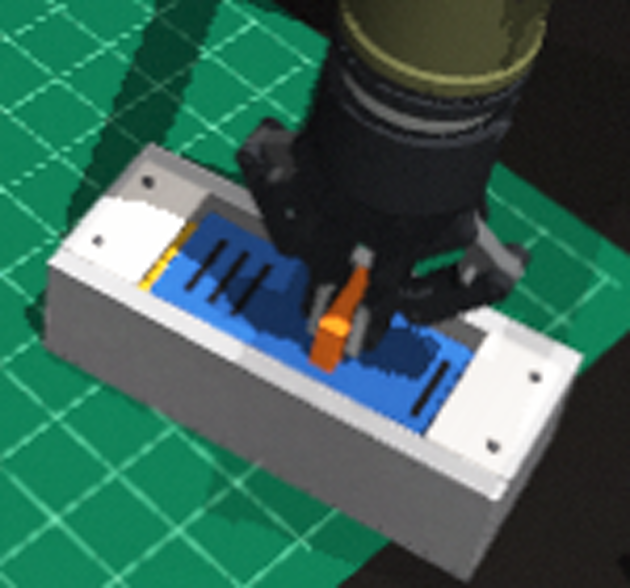

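No contact so far and the B end has dropped past its lip, so I'll finish levelling.

Request:
move_arm --jaw '[0,0,0,0,0]' --dp '[[0,0.001,0.001],[0,0.0014,0.0022],[0,0.001,0.0035],[0,0.001,0.0049],[0,0.001,0.0049]]' --rotation '[[-0.012,0,0],[-0.024,0,0],[-0.037,0,0],[-0.049,0,0],[-0.049,0,0]]'

```text
time_s: 13.95
tcp_pos: [578.5, 244.5, 58.8]
orientation: [-3.142, 0.0, -2.89]
ft_force: [-1.0, 0.8, -4.2]
finger_gap: 10.6
```

```bash
python3 -c "
from plan import *
rows([(95,41,0),(85,41,.0)])
"
```

```text
A [  0.  103.8  41.6] B [  0.1 -66.2  41.6] rot [-0. -0.  0.] F [-1.   0.8 -4.2] t 13.95 gap 10.6
(95, 41, 0) [0.0001, -0.0088, 0.0006] [-0.0, 0.0, 0.0]
(85, 41, 0.0) [0.0001, -0.0188, 0.0006] [-0.0, 0.0, 0.0]
```

Request:
move_arm --jaw '[0,0,0,0,0,0,0]' --dp '[[0,-0.003,0],[0,-0.007,0],[0,-0.011,0],[0,-0.015,0],[0,-0.0185,0],[0,-0.0185,0],[0,-0.0185,0]]' --rotation '[[0,0,0],[0,0,0],[0,0,0],[0,0,0],[0,0,0],[0,0,0],[0,0,0]]'

```text
time_s: 14.65
tcp_pos: [583.3, 226.8, 59.1]
orientation: [-3.141, 0.001, -2.89]
ft_force: [0.7, -1.0, -2.5]
finger_gap: 11.2
```

```bash
python3 -c "
from plan import *
rows([(85,40,.0)])
P=get_image('scene');
cv2.imwrite('pics/g14.png',cv2.cvtColor(cv2.resize(P['img'][220:360,335:485],None,fx=4.2,fy=4.2,interpolation=cv2.INTER_CUBIC)[:600],cv2.COLOR_RGB2BGR))
P=get_image('top');
cv2.imwrite('pics/g15.png',cv2.cvtColor(cv2.resize(P['img'][205:305,190:310],None,fx=6,fy=6,interpolation=cv2.INTER_CUBIC),cv2.COLOR_RGB2BGR))
"
```

```text
A [ 0.3 85.5 41.9] B [  0.4 -84.5  41.9] rot [-0.    -0.001  0.   ] F [ 0.7 -1.  -2.5] t 14.65 gap 11.2
(85, 40, 0.0) [0.0003, -0.0005, 0.0019] [-0.0, 0.001, 0.0]
```

View pics/g14.png

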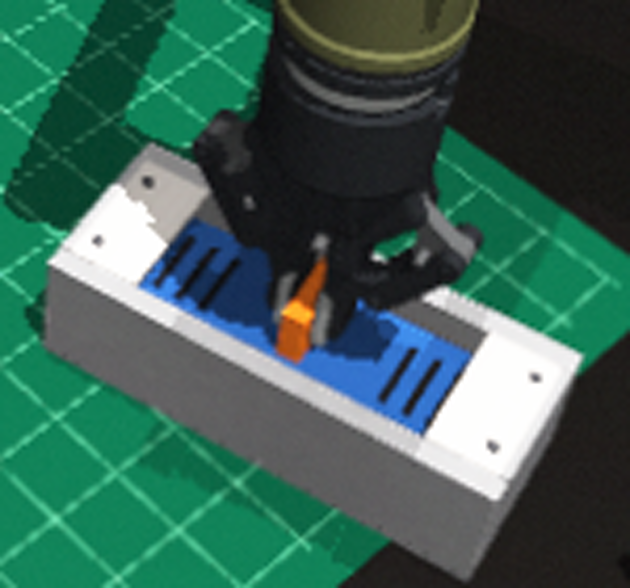

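View pics/g15.png

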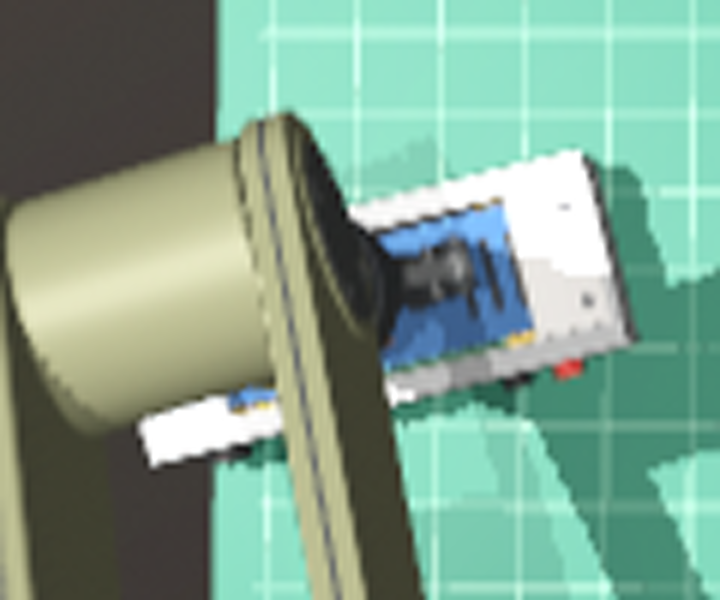

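Request:
move_arm --jaw '[0,0,0,0]' --dp '[[0,-0.0005,0.001],[0,-0.0005,0.002],[0,-0.0005,0.003],[0,-0.0005,0.003]]' --rotation '[[0,0,0],[0,0,0],[0,0,0],[0,0,0]]'

```text
time_s: 15.15
tcp_pos: [583.4, 226.5, 57.2]
orientation: [-3.141, 0.002, -2.89]
ft_force: [-2.7, 0.2, 3.5]
finger_gap: 10.4
```

```bash
python3 -c "
from plan import *
rows([(85,40,.0)])
"
```

```text
A [ 0.3 85.2 39.9] B [  0.4 -84.8  40. ] rot [-0.    -0.002  0.001] F [-2.7  0.2  3.5] t 15.15 gap 10.4
(85, 40, 0.0) [0.0003, -0.0002, -0.0] [-0.0, 0.002, 0.001]
```

The force has turned upward and the height reads 40.0, so the cover is seated. I'll release it and back off.

Request:
move_arm --jaw '[0.02,0.04,0.05,0.05,0.05,0.05,0.05,0.05,0.05,0.05]' --dp '[[0,0,0],[0,0,0],[0,0,0],[0,0,0],[0,0,-0.01],[0,0,-0.03],[0,0,-0.06],[0,0,-0.1],[0,0,-0.14],[0,0,-0.18]]' --rotation '[[0,0,0],[0,0,0],[0,0,0],[0,0,0],[0,0,0],[0,0,0],[0,0,0],[0,0,0],[0,0,0],[0,0,0]]'

```text
time_s: 16.15
tcp_pos: [583.0, 226.3, 238.4]
orientation: [-3.141, 0.002, -2.89]
ft_force: [1.5, -0.2, -0.1]
finger_gap: 50.0
```

Request:
move_arm --jaw '[0.05,0.05,0.05,0.05,0.05,0.05,0.05,0.05]' --dp '[[0.04,0.0,0],[0.08,0,0],[0.11,-0.04,0],[0.12,-0.08,0],[0.12,-0.12,0],[0.12,-0.16,0],[0.12,-0.2,0],[0.12,-0.2,0]]' --rotation '[[0,0,0],[0,0,0],[0,0,0],[0,0,0],[0,0,0],[0,0,0],[0,0,0],[0,0,0]]'

```text
time_s: 16.95
tcp_pos: [518.4, -1.6, 237.0]
orientation: [-3.138, 0.003, -2.894]
ft_force: [-0.2, 0.9, -0.1]
finger_gap: 49.9
```

```bash
python3 -c "
from plan import *
o=get_obs();print(o['tcp_pos'],o['ft_force'],o['time_s'])
P=get_image('scene');save(P,'s16')
cv2.imwrite('pics/g16.png',cv2.cvtColor(cv2.resize(P['img'][230:360,335:485],None,fx=5,fy=5,interpolation=cv2.INTER_CUBIC)[:600],cv2.COLOR_RGB2BGR))
P=get_image('top');save(P,'t16')
cv2.imwrite('pics/g17.png',cv2.cvtColor(cv2.resize(P['img'][215:295,195:310],None,fx=6.5,fy=6.5,interpolation=cv2.INTER_CUBIC),cv2.COLOR_RGB2BGR))
"
```

```text
[518.38100917  -1.60311528 236.98141321] [-0.23150035  0.94491367 -0.12581483] 16.95
```

View pics/g16.png

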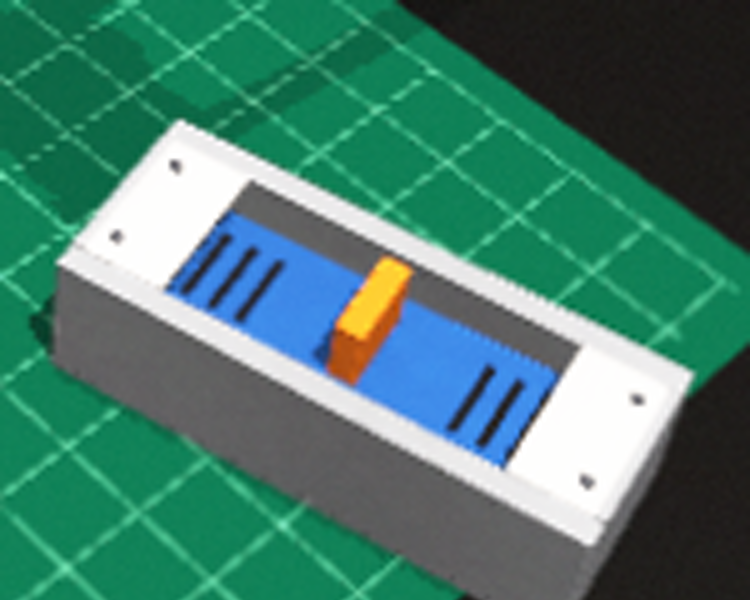

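View pics/g17.png

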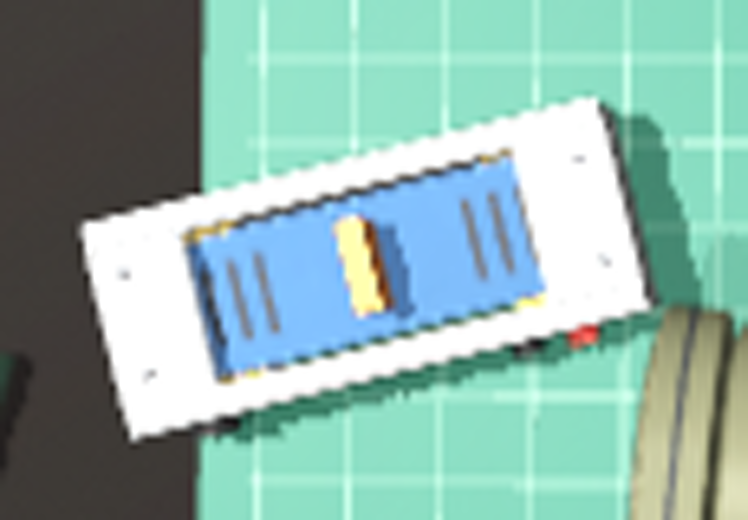

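View pics/t16.png

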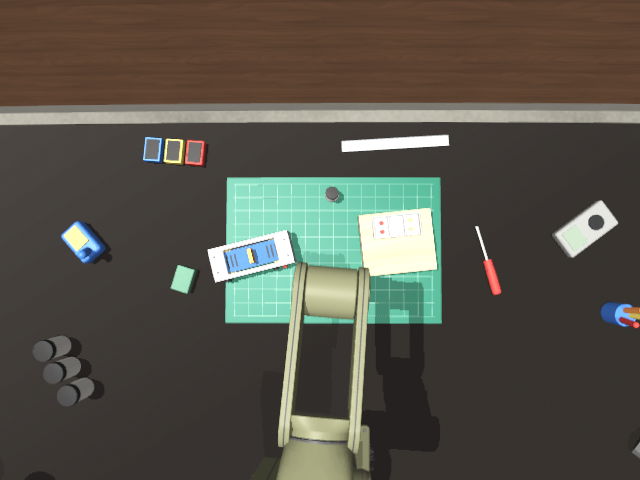

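```bash
python3 -c "
from fit import *
T=get_image('top');S=get_image('scene')
mc=[[46,113,67],[46,-113,67],[-46,-113,67],[-46,113,67]]
ct=px([(80,225),(598,97),(652,305),(133,440)],(195,215),6.5);cs=px([(598,545),(58,262),(180,120),(693,373)],(335,230),5)
# handle corners in case-like axes (x: cover width)
mh=[[20,6,80],[20,-6,80],[-20,-6,80],[-20,6,80]]
ht=px([(333,220),(362,212),(387,308),(358,318)],(195,215),6.5)
hs=px([(363,340),(335,328),(385,257),(413,266)],(335,230),5); mhs=[[20,6,80],[20,-6,80],[-20,-6,80],[-20,6,80]]
for n,a,b in (('T',[(T,mc,ct)],[(T,mh,ht)]),('S',[(S,mc,cs)],[(S,mhs,hs)]),('TS',[(T,mc,ct),(S,mc,cs)],[(T,mh,ht),(S,mhs,hs)])):
    p,r=fit(a,[580,225,.25]);q,s=fit(b,[580,225,.25]);d=q-p;c,si=np.cos(p[2]),np.sin(p[2])
    print(n,np.round(p,2),np.round(q,2),'rel',np.round([c*d[0]+si*d[1],-si*d[0]+c*d[1],d[2]],2),np.abs(s).max().round(1))
for l in ('jar','driver','tin'):
    print(l,[(np.round(d['point']),round(d['confidence'],2)) for P in (T,S) for d in look_for(P,l)[:1]])
"
```

```text
T [5.8245e+02 2.2452e+02 2.5000e-01] [5.8322e+02 2.2445e+02 2.7000e-01] rel [ 0.74 -0.26  0.01] 0.6
S [5.7969e+02 2.2603e+02 2.5000e-01] [5.8112e+02 2.2592e+02 2.6000e-01] rel [ 1.36 -0.47  0.01] 0.7
TS [5.808e+02 2.255e+02 2.500e-01] [5.8182e+02 2.2549e+02 2.7000e-01] rel [ 0.98 -0.26  0.02] 0.9
jar [(array([757.,   1.,  53.]), 0.65), (array([759.,  18.,  44.]), 0.89)]
driver [(array([ 539., -447.,   24.]), 0.64), (array([ 544., -441.,   17.]), 0.66)]
tin [(array([580., 222.,  64.]), 0.73), (array([525., 430.,  30.]), 0.74)]
```

The cover is centred within about 1 mm and the robot is clear of everything, so I'm handing in.

```bash
python3 -c "
from bench import *
print(finish_job())"
```

```text
the job is handed in; nothing more can be done
None
```

The cover is seated flat on the yellow ledges with both ends under the lips. It has been released, and the job is handed in at about 17 s; no verdict was reported.

**What I did**
- I pinched the cover's front end and drew it out about 117 mm, leaving its handle about 106 mm in front of the riser, then let go.
- I took it by the handle and tilted it 0.22 rad. I fed its +x end under the lip at the case's +y end and levelled it to let the other end through.
- I slid it back to the centre, lowered it until the force showed contact with the ledges, opened the fingers and moved the arm clear.

**Last checks**
- **Centring:** the two cameras put the handle about 1 mm off centre across the case, 0.3 mm along it, and turned about 0.02 rad.
- **Height:** the arm's reading at contact put the underside at 40.0 mm and level. I did not re-measure the cover's height or tilt from the pictures after release.
- **Bystanders:** the jar, screwdriver and tin look unmoved in the last top picture, and the scene-camera detections agree within 3 mm.

**Disagreements**
- The two cameras differ by about 3 mm in absolute position, but they agree on where the cover sits in the case to under 1 mm.
- In the last top picture the detector reported the tin at the case's position. I took this as a false hit, because the tin shows at its original place in the picture.
- In the same picture it put the jar about 14 mm from its starting point, while the scene camera put it about 3 mm away. The jar looks unmoved in the picture.

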